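Seat the guide-line projector on its three-ball stand

TASK

Put the guide-line projector back on its sloping, softly sprung stand so that its plate is fully home on all three balls: press it gently, square to the slope, until both spring clips have snapped over the plate's edges and pull it down. Do not drop it in or force it, let go of it once it is home, and leave the ink bottle, the inkstone and the paperweight alone.

Things in the scene. Friction and masses are not known exactly. Their poses are not given: they have to be found in the camera images.
- head (a point): Centre of the loose projector's black box head, 40 (x) by 30 (y) by 50 mm high: grasp it across its 30 mm, along y. 25 mm above the plate's upper face, 42 mm above the bottom of the feet. A lens barrel (18 mm diameter, 12 mm long) looks out of its -x face; z points up out of the plate. Starts flat on its feet on the felt; 0.22 to 0.4 kg in all.
- projector: The projector's aluminium plate, 80 (x) by 100 (y) by 8 mm, under the head. Origin: middle of the plate, at the bottom of the feet (head centre at x -4, z +42 mm). The feet are three vee grooves open downwards, 9 mm deep, 18 mm wide, running outward from the middle, at x, y = 26, 0; -20, 30; -20, -30 mm. Edges at y = +-50 rounded, 4 mm radius.
- head_home (a point): Point that belongs to the stand's nest and moves with it: where the head's centre is, and how its axes point, when the projector is fully home. z is square to the slope, 32 degrees from vertical, leaning away from the robot or to its right; x points up the slope, so the lens looks down the slope; y is level.
- nest_top (a point): Middle of the nest's sloping face, 104 (x) by 108 (y) mm, axes as head_home, which is at x -4, z +49 mm. Three steel balls, 14 mm diameter, stand on it, centres 6 mm above the face at x, y = 26, 0; -20, 30; -20, -30 mm; each fits a groove under the plate. The nest floats on soft springs: pressed, it sinks along -z (about 1.7 mm per N, 28 mm at most) and rises again.
- clips (a point): Midway between the noses of the nest's two sprung steel clips, axes as head_home. Noses: round bars 10 mm thick, 28 mm long along x, at y = +-51.8 mm at rest; they yield outward. The plate meets them 12 mm before home; 12 to 18 N parts them (the nest sinks far before that); then they snap over the edges and pull it on to the balls. At home they rise 6 mm above the plate.
- stand: The fixed stand that carries the nest; steel foot 130 x 130 mm; origin on its underside below the middle of the slope; its x points to the high side of the slope. At rest head_home lies at x -26, z +144 mm.
- ink: Bystander: black ink bottle with red cap, 60 mm diameter, 170 mm high, origin at the centre of its underside
- inkstone: Bystander: dark hollowed inkstone 110 x 75 x 24 mm, origin at the centre of its underside
- weight: Bystander: brass bar paperweight with a small knob, 160 x 26 x 30 mm, origin at the centre of its underside
There are look-alikes about, which are no part of the job. Leave any blue, brown or yellow look-alike of the projector alone.

How it is judged:
By the outcome, as a careful person would: the job done as asked, in the order asked, and still so for the second after the job is handed in, with the robot touching nothing.
It also fails if it takes over 59 s, if anything falls off the work surface, if the arm or the gripper's body presses on something with over 40 N, if the wrist force passes 120 N, or if a joint passes its speed limit or range.

ROBOT

A 7-joint arm with a two-finger parallel gripper is mounted at the origin on the work surface. World frame = base frame: x ahead of the robot, y to its left, z up, the work surface at z = 0. Lengths are in m, angles in rad, forces in N, time in s.
With the tool pointing down it reaches from about 0.35 to 0.9 m from the base axis. Payload 19.9 kg.
Tool frame: the origin (TCP) lies midway between the tips of the shut fingers; the grasp point (between the pads) lies 19 mm behind it; y points along the fingers, x is the direction in which the jaws open and shut, and the axes are right-handed (so a half turn about y gives the same grasp; the last joint's range is limited). The gripper opens to 94 mm and grips with 3 to 60 N. Pads are 16 mm wide; open, the fingers measure 119 mm over their backs; the gripper's body (75 mm by 177 mm) begins 78 mm behind the grasp point.
Start: joints at [-1.192, 0.417, -0.01, 1.614, 0.005, 1.111, -0.053], TCP at [0.255, 0.57, 0.168] pointing down, gripper open.
Joint ranges: [-2.81, 2.81], [-0.39, 2.02], [-1.27, 1.25], [0.06, 2.57], [-1.19, 4.33], [0.19, 2], [-2.82, 2.82]. Speed limits (rad/s): [1.89, 1.89, 2.39, 2.39, 3.01, 3.01, 3.01].

INTERFACE

Orientations are given as a unit quaternion [x, y, z, w].
In Python, from cell import * gives the robot as it stands. The module is installed in compiled form; this text tells all that it offers. Calls block until the motion is done:
- move_ptp(position, orientation): joint-space move of the TCP to a pose.
- move_linear(position, orientation=None, vel=0.15, contact_N=None): straight line of the TCP; orientation=None keeps the orientation; vel is the mean speed in m/s. With contact_N (N) it stops when the force on the tool has changed by that much, and returns True; else False.
- goto_joints(angles): joint-space move.
- grip(opening): opening from 0.0 (shut) to 1.0 (fully open); the grip force is fixed at half the most; returns when the fingers have stopped.
- dwell(seconds).
- solve_ik(position, orientation): joint angles nearest the present ones, or None.
- state(): the state.
- grab_frame(name): name is "scene" or "top" or "wrist"; returns the picture (400x640x3 uint8, red, green, blue); there is no depth.
- camera_model(name): a dict with "mtx" (3x3 intrinsics, pixels), "k1" (the pictures are not rectified: a ray, as slopes to the right and down, at radius r is drawn at 1 + k1 r^2 times it, then the intrinsics apply), "camera_from_world" (4x4, takes a point from world to camera coordinates); the wrist camera has in their place "hand_eye" (4x4, takes a point from camera to tool coordinates, whose origin is the TCP and whose axes are the tool frame's). Camera axes: x right, y up, looking along -z (the intrinsics and any distortion apply to the point x, -y, -z); pixel columns grow to the right and rows downward; lengths in m; the calibration is good to about 2 mm. A picture is of the moment at which its call begins: read the wrist's pose just before it. camera_model takes no time and is no camera call.
A pose or a line that the arm cannot do raises IKError and nothing moves.
- job_done(): hands the job in, once; it reports no verdict.
The state is a dict: "t": time; "qpos": joint angles; "qvel": joint speeds; "joint_torque": joint torques, N m; "ee_pos": TCP position; "orientation": TCP orientation; "ft_force": force on the tool from outside, world axes, zero at the start; "wrist_torque": the same for the moment, N m; "gripper_width": opening from 0.0 (shut) to 1.0 (fully open).
Only numpy, scipy, OpenCV 4.12 (cv2) and the standard library are available. Lean on these libraries where they do the work, as an engineer would, in place of code of your own. Each camera call takes 0.05 s, during which the arm holds its last target. There are 200 camera calls.

## Working session

There is one attempt and no reset: what is moved stays moved. The work goes in short steps, each a Python script; the robot and the scene stay as the last script left them, time stands still between calls to the robot, and variables do not carry over. Pictures are saved under pics/ and viewed, on a budget of 10 in all, crops included, one or two more only if the job needs it, and the job is handed in when it is done.

```bash
mkdir -p pics
python3 - <<'E'
from cell import *
import cv2,numpy as np
np.set_printoptions(precision=4,suppress=True)
for n in ["scene","top"]:
    cv2.imwrite(f"pics/{n}1.png",grab_frame(n)[:,:,::-1])
for n in ["scene","top","wrist"]: print(n,camera_model(n))
print(state())
E
```

```text
scene {'mtx': array([[514.346 ,   0.    , 327.0919],
       [  0.    , 514.346 , 199.5805],
       [  0.    ,   0.    ,   1.    ]]), 'k1': -0.140041062238523, 'camera_from_world': array([[ 0.9008,  0.4341, -0.0131, -0.4722],
       [-0.2146,  0.4713,  0.8555, -0.0113],
       [ 0.3776, -0.7678,  0.5177, -1.6767],
       [ 0.    ,  0.    ,  0.    ,  1.    ]])}
top {'mtx': array([[450.707 ,   0.    , 318.3091],
       [  0.    , 450.707 , 201.6624],
       [  0.    ,   0.    ,   1.    ]]), 'k1': -0.031927481836680226, 'camera_from_world': array([[-0.0158, -0.9998, -0.01  ,  0.0439],
       [ 0.9942, -0.0168,  0.1062, -0.5274],
       [-0.1064, -0.0082,  0.9943, -1.2805],
       [ 0.    ,  0.    ,  0.    ,  1.    ]])}
wrist {'mtx': array([[323.3377,   0.    , 315.8408],
       [  0.    , 323.3377, 202.9585],
       [  0.    ,   0.    ,   1.    ]]), 'k1': -0.060981930039916664, 'hand_eye': array([[ 1.    , -0.0003,  0.0005, -0.0006],
       [ 0.0005,  0.2468, -0.9691, -0.2168],
       [ 0.0002,  0.9691,  0.2468,  0.0712],
       [ 0.    ,  0.    ,  0.    ,  1.    ]])}
{'t': 0.1, 'qpos': array([-1.1915,  0.4179, -0.0103,  1.6141,  0.0047,  1.1107, -0.053 ]), 'qvel': array([ 0.0001, -0.0037,  0.    , -0.0003, -0.0005, -0.0004, -0.0009]), 'joint_torque': array([  0.0023, -85.2574,   0.6408, -42.6692,  -0.0488,   0.0163,
         0.0001]), 'ee_pos': array([0.2551, 0.5702, 0.1679]), 'orientation': array([ 0.5936,  0.3842, -0.3849, -0.5932]), 'ft_force': array([-0.3807, -0.3879, -0.3826]), 'wrist_torque': array([ 0.0257, -0.0412, -0.0409]), 'gripper_width': 1.0020602058431294}
```

View pics/scene1.png

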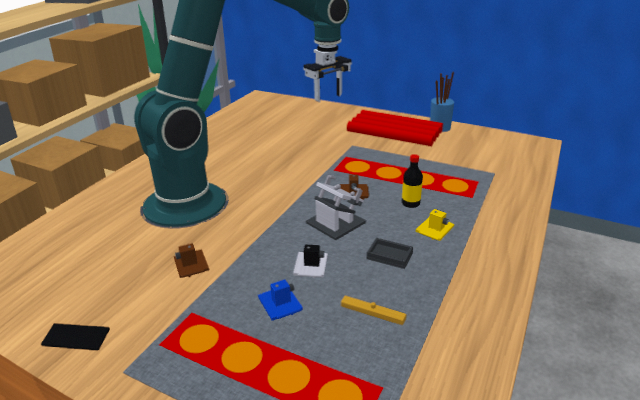

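View pics/top1.png

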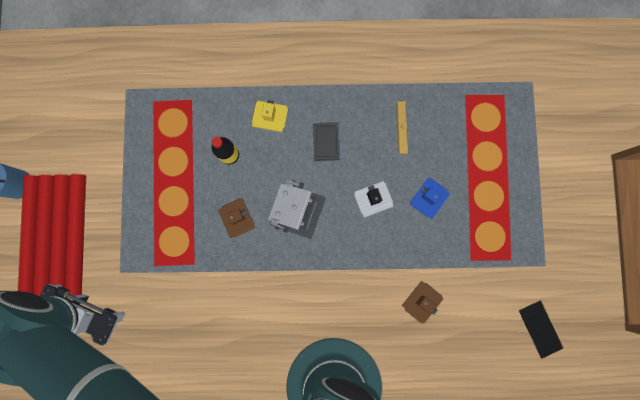

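Candidates in the top view: silver plate with black head at (374,198), blue at (430,197), brown at (237,217) and (423,302), and yellow at (270,115). I choose the silver one. The stand is at (295,208). Next is a close crop and rough positions.

```bash
cat > h.py <<'E'
from cell import *
import cv2,numpy as np
from scipy.spatial.transform import Rotation as R
np.set_printoptions(precision=4,suppress=True)
def T_wc(n,st=None):
    m=camera_model(n)
    if n!="wrist": return m["mtx"],m["k1"],np.linalg.inv(m["camera_from_world"])
    T=np.eye(4);T[:3,:3]=R.from_quat(st["orientation"]).as_matrix();T[:3,3]=st["ee_pos"]
    return m["mtx"],m["k1"],T@m["hand_eye"]
def proj(P,cam):
    K,k1,T=cam; p=(np.atleast_2d(P)-T[:3,3])@T[:3,:3]
    s=np.c_[p[:,0],-p[:,1]]/-p[:,2:3]; s=s*(1+k1*(s**2).sum(1,keepdims=True))
    return s@K[:2,:2].T+K[:2,2]
def ray(uv,cam):
    K,k1,T=cam
    s=cv2.undistortPoints(np.array([[uv]],float),K,np.array([k1,0,0,0.]))[0,0]
    return T[:3,3],T[:3,:3]@np.array([s[0],-s[1],-1])
def at_z(uv,z,cam):
    o,d=ray(uv,cam); return o+d*(z-o[2])/d[2]
E
python3 - <<'E'
from h import *
c=T_wc("top");s=T_wc("scene")
print("proj top",at_z((374,198),.05,c),"scene",at_z((312,255),.03,s))
print("stand face",at_z((293,207),.12,c),"foot corners",[at_z(p,.0,c) for p in [(326,198),(310,238)]])
for n,p in dict(ink=(217,142),stone=(326,141),bl=(430,197),br=(237,217)).items(): print(n,at_z(p,.17 if n=='ink' else .02,c))
a=cv2.imread("pics/top1.png")[165:250,258:400];b=cv2.imread("pics/scene1.png")[165:285,280:420]
a=cv2.resize(a,None,fx=4,fy=4,interpolation=2);a=a[:, :400*2][:340];b=cv2.resize(b,(303,260),interpolation=2)
o=np.zeros((600,568,3),np.uint8);o[:340,:a.shape[1]]=a;o[340:,:303]=b
cv2.imwrite("pics/crop2.png",o)
E
```

```text
proj top [ 0.5335 -0.1242  0.05  ] scene [ 0.5303 -0.1051  0.03  ]
stand face [0.5049 0.103  0.12  ] foot corners [array([0.5416, 0.0124, 0.    ]), array([0.4239, 0.0616, 0.    ])]
ink [0.6756 0.2986 0.17  ]
stone [0.7095 0.0096 0.02  ]
bl [ 0.5371 -0.2915  0.02  ]
br [0.4879 0.2734 0.02  ]
```

View pics/crop2.png

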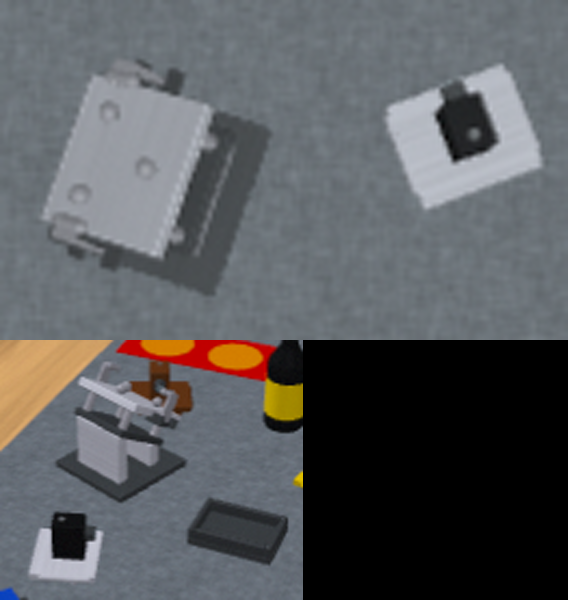

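The crop shows the silver plate at crop (465,135) with its black head, and the lens pointing up-left at (452,90). The stand's three balls are at (110,112), (80,193) and (147,168). The single ball is on the high side, toward world -y, so the slope's normal leans to +y. The edge-on look in the scene view agrees. That isn't what the text says, so I'll check it from the wrist. First I check IK and move over the projector.

```bash
cat >> h.py <<'E'
def headR(yaw,tilt=0.):  # axes of head as columns; x up slope at yaw
    return (R.from_euler('z',yaw)*R.from_euler('y',-tilt)).as_matrix()
def toolq(H,s): # tool x = s*y_h, y=-z_h
    x=s*H[:,1];y=-H[:,2];return R.from_matrix(np.c_[x,y,np.cross(x,y)]).as_quat()
def tcp_of(head,H,d=0.): # TCP when grasp point is at head centre + d*z
    return np.asarray(head)-(.019-d)*H[:,2]
E
python3 - <<'E'
from h import *
Hp=headR(np.radians(-158));Hs=headR(np.radians(-107.5),np.radians(32))
for s in (1,-1):
    for n,p,H,d in [("pre",(.53,-.122,.042),Hp,.18),("g",(.53,-.122,.042),Hp,0),("home",(.5,.11,.144),Hs,0),("hpre",(.5,.11,.144),Hs,.12)]:
        print(s,n,solve_ik(tcp_of(p,H,d),toolq(H,s)))
E
```

```text
1 pre [-0.5261  0.322   0.8591  1.7986 -0.2666  1.1422 -0.767 ]
1 g [-0.404   0.5769  0.7399  1.951  -0.5291  0.8161 -0.5567]
1 home [-0.9187  0.5769  0.5391  1.7089  0.1368  1.3026 -0.7662]
1 hpre [-0.9487  0.5453  0.5278  1.4924  0.1383  1.5572 -0.7683]
-1 pre [-0.3721  0.2795  0.6548  1.7945 -0.1868  1.1301  2.2989]
-1 g [-0.1463  0.4904  0.3953  1.9431 -0.2668  0.7587  2.3569]
-1 home [-0.4598  0.5227 -0.0897  1.6918  0.4079  1.3888  2.1193]
-1 hpre [-0.5016  0.5028 -0.1276  1.4745  0.3829  1.6341  2.1412]
```

Run:
```python
from h import *
import pickle
Hp=headR(np.radians(-158));Hs=headR(np.radians(-107.5),np.radians(32))
st=state();move_linear(st["ee_pos"]+[0,0,.22],vel=.25)
D={}
move_ptp(tcp_of((.5,.11,.144),Hs,.14),toolq(Hs,1));dwell(.2)
D["nest"]=state();cv2.imwrite("pics/nest.png",grab_frame("wrist")[:,:,::-1])
move_ptp(np.array([.52,-.02,.33]),toolq(Hp,1))
move_ptp(tcp_of((.53,-.122,.042),Hp,.16),toolq(Hp,1));dwell(.2)
D["proj"]=state();cv2.imwrite("pics/proj.png",grab_frame("wrist")[:,:,::-1])
pickle.dump(D,open("D.pkl","wb"));print(state()["t"])
for n in D: print(D[n]["ee_pos"])
c=T_wc("wrist",D["nest"]);print(proj([(.5,.11,.1)],c));c=T_wc("wrist",D["proj"]);print(proj([(.53,-.122,.04)],c))
```

```text
5.0833
[0.5192 0.1717 0.2468]
[ 0.5309 -0.1209  0.1841]
[[315.3326 163.459 ]]
[[315.7689 186.4823]]
```

View pics/nest.png

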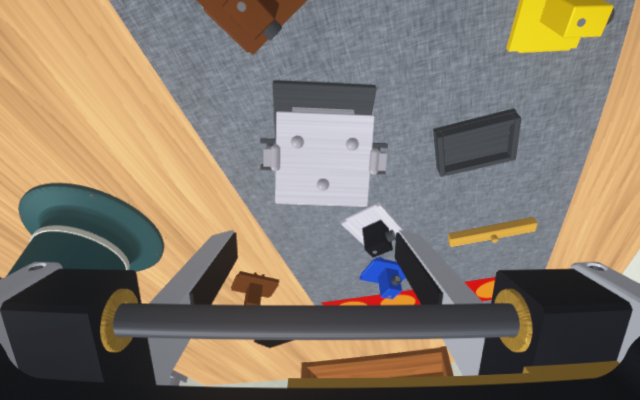

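View pics/proj.png

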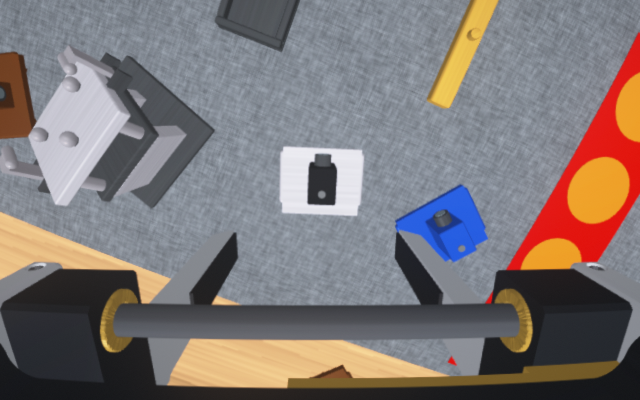

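Nest view: the pair of balls is at (297,142) and (352,144), the single ball at (322,184), and the face corners at (276,112), (374,115), (369,207) and (275,204). It is seen squarely, so the lean is confirmed. Projector view: plate corners are at (280,147), (363,151), (358,215) and (282,212), with the lens toward the top at (322,158). Next I fit both poses and check them with overlays.

```bash
cat >> h.py <<'E'
from scipy.optimize import least_squares
NEST=np.array([[-20,-30,6],[-20,30,6],[26,0,6],[-52,-54,0],[-52,54,0],[52,54,0],[52,-54,0]])/1e3
PROJ=np.array([[-40,-50,17],[-40,50,17],[40,50,17],[40,-50,17]])/1e3
def nestpts(p,P=NEST,tilt=np.radians(32)): # p: stand x,y,yaw,(dz)
    H=headR(p[2],tilt);hz=headR(p[2])
    hh=np.array([p[0],p[1],p[3] if len(p)>3 else 0])+hz@[-.026,0,.144]
    return hh+(P-[-.004,0,.049])@H.T,hh,H
def projpts(p,P=PROJ): return np.array([p[0],p[1],0])+P@headR(p[2]).T
E
python3 - <<'E'
from h import *
import pickle
D=pickle.load(open("D.pkl","rb"));cn=T_wc("wrist",D["nest"]);cp=T_wc("wrist",D["proj"])
un=np.array([[297,142],[352,144],[322,184],[276,112],[374.5,115],[369,207],[275,204.5]])
up=np.array([[280,147],[363,150.5],[358,215.5],[282,212.5]])
# image left/right assignment of y sign by trial
for k in (1,-1):
    N=NEST*[1,k,1];P=PROJ*[1,k,1]
    a=least_squares(lambda p:(proj(nestpts(p,N)[0],cn)-un).ravel(),[.5,.11,-1.88]);b=least_squares(lambda p:(proj(projpts(p,P),cp)-up).ravel(),[.53,-.12,-2.76])
    a4=least_squares(lambda p:(proj(nestpts(p,N)[0],cn)-un).ravel(),[.5,.11,-1.88,0])
    print(k,a.x,np.degrees(a.x[2]),a.cost,a4.x,a4.cost,b.x,np.degrees(b.x[2]),b.cost)
    if k==1: A=a;B=b;A4=a4
print(A.fun.reshape(-1,2),B.fun.reshape(-1,2),A4.fun.reshape(-1,2))
def crop(f,x0,y0,w,z,pts):
    im=cv2.resize(cv2.imread(f)[y0:y0+w,x0:x0+w],None,fx=z,fy=z,interpolation=cv2.INTER_CUBIC)
    for q in pts: cv2.drawMarker(im,tuple(int(round(v)) for v in ((q-[x0,y0]+.5)*z)),(0,0,255),cv2.MARKER_CROSS,9,1)
    return im
i1=crop("pics/nest.png",255,75,140,3,proj(nestpts(A.x)[0],cn))
i2=crop("pics/proj.png",273,132,95,4,np.r_[proj(projpts(B.x),cp),proj(projpts(B.x,np.array([[16,15,67],[16,-15,67],[-24,15,67],[-24,-15,67]])/1e3),cp)])
o=np.zeros((420,800,3),np.uint8);o[:,:420]=i1;o[:380,420:]=i2;cv2.imwrite("pics/fit.png",o)
E
```

```text
1 [ 0.5124  0.1178 -1.9117] -109.53393398241289 2.94112305558293 [ 0.5131  0.1205 -1.912   0.0037] 1.3599597485207764 [ 0.533  -0.1273 -2.788 ] -159.740262391177 7.176546953147218
-1 [ 0.5088  0.1064 -4.9631] -284.36381387953384 8806.25358815567 [ 0.4735 -0.0247 -4.9613 -0.1768] 7940.005210725323 [ 0.5294 -0.1288  0.3194] 18.301969881486478 8523.600633543256
[[ 0.3032  0.3938]
 [-0.466   0.0711]
 [ 0.9762  0.1353]
 [ 0.175  -0.0064]
 [-0.5147  0.2867]
 [-1.3816 -0.9172]
 [ 0.8853 -0.7281]] [[-0.4643  0.3956]
 [ 1.3382 -0.2995]
 [ 1.9531 -0.1988]
 [-2.8555  0.3042]] [[-0.0283  0.3078]
 [-0.1029  0.0171]
 [ 0.967   0.5766]
 [-0.4253 -0.4877]
 [ 0.138  -0.1286]
 [-0.8633 -0.2226]
 [ 0.3031 -0.0697]]
```

View pics/fit.png

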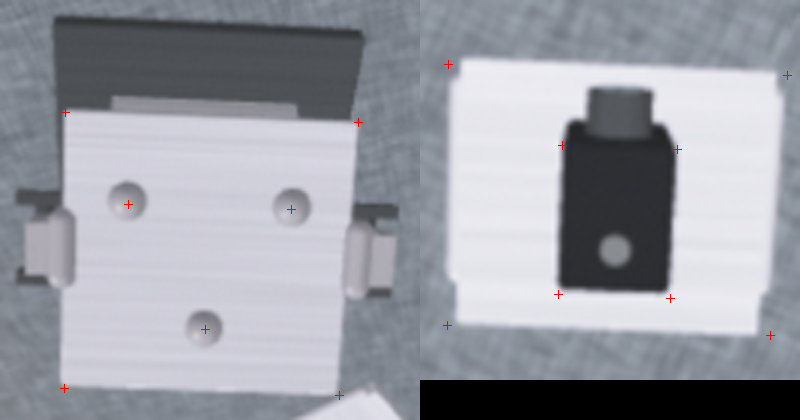

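The overlays fit the balls and the head within about 1 px. The plate's corners are notched, so I shift the projector about 0.9 mm along -x, as the head and plate edges suggest. Next: grasp, lift, move to pre-home and look.

```bash
cat >> h.py <<'E'
PN=[.5124,.1178,-1.9117];PP=[.5338,-.1270,-2.788];GD=-.003
HN=headR(PN[2],np.radians(32));HH=nestpts(PN)[1];HP=headR(PP[2]);HEAD=projpts(PP,np.array([[-.004,0,.042]]))[0]
QN=toolq(HN,1);QP=toolq(HP,1)
E
python3 - <<'E'
from h import *
print(HEAD,HH)
grip(.65)
move_linear(tcp_of(HEAD,HP,.08),QP,vel=.12);f0=state()["ft_force"]
print("contact",move_linear(tcp_of(HEAD,HP,GD),vel=.06,contact_N=8),state()["ee_pos"],tcp_of(HEAD,HP,GD))
grip(0.);s=state();print("w",s["gripper_width"]*94,"t",s["t"])
move_linear(s["ee_pos"]+[0,0,.05],vel=.06);dwell(.3);s=state();print("lift f",s["ft_force"]-f0,s["gripper_width"]*94)
move_linear(s["ee_pos"]+[0,0,.19],vel=.15)
move_ptp(tcp_of(HH,HN,.14+GD),QN);dwell(.2)
s=state();print(s["ee_pos"]-tcp_of(HH,HN,.14+GD),s["ft_force"]-f0,s["wrist_torque"],"t",s["t"])
cv2.imwrite("pics/held.png",grab_frame("wrist")[:,:,::-1])
c=T_wc("wrist",s)
# predicted plate corners when held true, and nest
P=np.array([[-40,-50,17],[-40,50,17],[40,50,17],[40,-50,17]])/1e3-[-.004,0,.042]
g=s["ee_pos"]+(.019-GD)*HN[:,2]
np.save("ov.npy",np.r_[proj(g+P@HN.T,c),proj(g+(np.array([[16,15,67],[16,-15,67],[-24,15,67],[-24,-15,67]])/1e3-[-.004,0,.042])@HN.T,c)])
im=cv2.imread("pics/held.png")
im=cv2.resize(im[60:310,160:480],None,fx=2.4,fy=2.4,interpolation=2)
for q in np.load("ov.npy"): cv2.drawMarker(im,tuple(int(round(v)) for v in (q-[160,60]+.5)*2.4),(0,0,255),0,9,1)
cv2.imwrite("pics/held_c.png",im)
E
```

```text
[ 0.5376 -0.1256  0.042 ] [0.5211 0.1423 0.144 ]
contact False [ 0.5378 -0.1256  0.0203] [ 0.5376 -0.1256  0.02  ]
w 29.87363989127358 t 8.7167
lift f [-0.0544  0.4156 -3.8866] 29.34082216232057
[ 0.0004 -0.0014  0.0006] [ 0.0922  0.9242 -3.9848] [ 0.8844 -0.2647  0.0063] t 12.95
```

View pics/held_c.png

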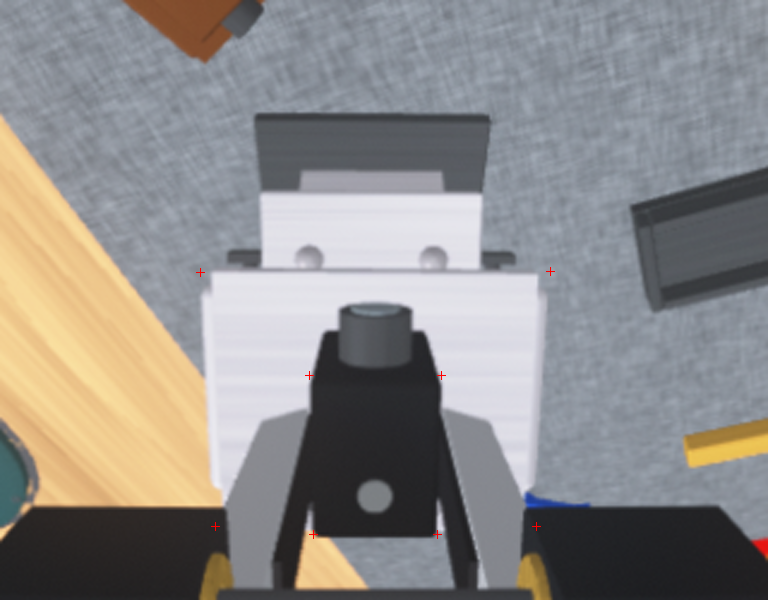

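The projector is held true: the overlay matches the plate's far edge at row 272 and the head's bottom at row 535, and the mass is about 0.4 kg. The nest sits about 1 px left of centre, so I compare its prediction in this view and move in to 40 mm.

```bash
cat >> h.py <<'E'
def servo(target,q,vel,n=2):
    "move and take out the steady TCP error"
    cmd=np.array(target,float)
    for _ in range(n):
        move_linear(cmd,q,vel=vel);dwell(.15);e=np.array(target)-state()["ee_pos"];cmd=cmd+e
    return cmd-np.array(target)
E
python3 - <<'E'
from h import *
s=state();c=T_wc("wrist",s)
q=proj(nestpts(PN)[0],c);print(q[[0,1,3,4]])
uo=np.array([[268.25,139.9],[360.3,139.9]])
print("obs-pred",uo-q[[3,4]],np.array([288.2,339.9])-q[[0,1],0])
print(R.from_quat(s["orientation"]).inv().as_matrix()@R.from_quat(QN).as_matrix())
b=servo(tcp_of(HH,HN,.04+GD),QN,.08);s=state()
print("bias",b,"err",s["ee_pos"]-tcp_of(HH,HN,.04+GD),"t",s["t"],s["ft_force"])
c=T_wc("wrist",s);im=grab_frame("wrist")[:,:,::-1];cv2.imwrite("pics/near.png",im)
im=cv2.resize(im[60:310,160:480],None,fx=2.4,fy=2.4,interpolation=2)
g=s["ee_pos"]+(.019-GD)*HN[:,2]
P=(np.array([[-40,-50,17],[-40,50,17],[40,50,17],[40,-50,17]])/1e3-[-.004,0,.042])@HN.T+g
for q in np.r_[proj(nestpts(PN)[0],c),proj(P,c)]: cv2.drawMarker(im,tuple(int(round(v)) for v in (q-[160,60]+.5)*2.4),(0,0,255),0,9,1)
cv2.imwrite("pics/near_c.png",im)
E
```

```text
[[289.6515 167.8475]
 [340.8028 167.7381]
 [268.9978 140.0077]
 [361.3419 139.8051]]
obs-pred [[-0.7478 -0.1077]
 [-1.0419  0.0949]] [-1.4515 -0.9028]
[[ 1.      0.0007 -0.0019]
 [-0.0007  1.      0.0007]
 [ 0.0019 -0.0007  1.    ]]
bias [ 0.  0. -0.] err [-0.0001 -0.0002 -0.0002] t 14.95 [ 1.1701 -0.2409 -3.2508]
```

View pics/near_c.png

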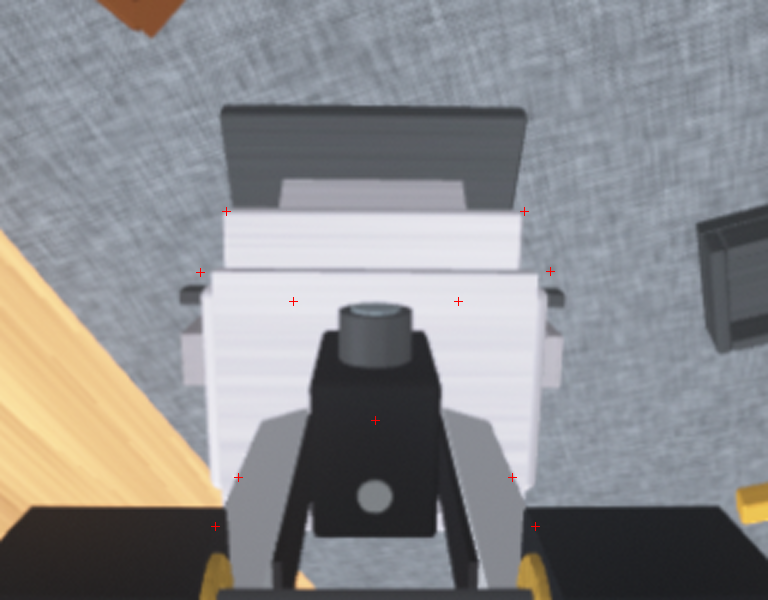

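The plate sits centrally (203–545), and the nest's edge (223–521) is about 0.6 mm left of the predicted position. I correct that, then press in small force-watched steps.

```bash
cat >> h.py <<'E'
HH=HH-.0006*HN[:,1]
E
cat > press.py <<'E'
from h import *
servo(tcp_of(HH,HN,.025+GD),QN,.06);s=state();f0=s["ft_force"];np.save("f0.npy",f0)
z=HN[:,2];peak=0;d=.025;L=[]
while d>-.030:
    d-=.002;move_linear(tcp_of(HH,HN,d+GD),QN,vel=.02);dwell(.05);s=state()
    f=HN.T@(s["ft_force"]-f0);da=(HN.T@(s["ee_pos"]-tcp_of(HH,HN,GD)))
    L.append((s["t"],d*1e3,*(da*1e3),*f));peak=max(peak,f[2])
    if f[2]>23 or np.hypot(f[0],f[1])>9: print("STOP limit");break
    if peak>8 and f[2]<peak-3: print("SNAP");break
print(np.round(L,2))
E
python3 press.py
```

```text
SNAP
[[ 16.24  23.     0.01  -0.02  22.92  -0.11  -0.45  -0.39]
 [ 16.54  21.     0.06  -0.01  20.91  -0.54   0.86  -0.85]
 [ 16.84  19.    -0.01  -0.01  18.98   0.25  -0.37  -0.04]
 [ 17.14  17.     0.02  -0.02  16.95  -0.54  -0.34   0.11]
 [ 17.44  15.     0.    -0.04  14.94  -0.09  -1.26  -0.56]
 [ 17.74  13.     0.02  -0.01  12.95  -1.14  -0.99  -0.13]
 [ 18.04  11.    -0.1    0.    11.11   0.28  -0.68   2.57]
 [ 18.34   9.    -0.07   0.01   9.06  -0.4   -1.15   3.34]
 [ 18.64   7.    -0.07  -0.     7.05  -0.86  -1.34   4.92]
 [ 18.94   5.    -0.05  -0.01   5.02  -0.67  -2.54   5.77]
 [ 19.24   3.    -0.03   0.03   3.03  -1.25  -1.81   6.9 ]
 [ 19.54   1.    -0.08   0.03   1.16  -0.51  -2.38   8.48]
 [ 19.84  -1.    -0.09  -0.01  -0.75  -1.09  -2.27   8.33]
 [ 20.14  -3.    -0.15   0.02  -2.62  -0.16  -2.    10.66]
 [ 20.44  -5.    -0.19   0.03  -4.53   0.    -3.16  11.07]
 [ 20.74  -7.    -0.26   0.06  -6.42   0.39  -1.43  11.77]
 [ 21.04  -9.    -0.27   0.07  -8.33   0.5   -3.35  14.06]
 [ 21.34 -11.    -0.41   0.24 -10.16  -0.34  -2.4   13.5 ]
 [ 21.64 -13.    -0.29   0.04 -12.68  -1.46  -1.84   8.66]]
```

Run:
```python
from h import *
f0=np.load("f0.npy");L=[]
for d in (-.015,-.017,-.013,-.009,-.005,-.003,-.001):
    move_linear(tcp_of(HH,HN,d+GD),QN,vel=.02);dwell(.15);s=state()
    L.append((s["t"],d*1e3,*(1e3*HN.T@(s["ee_pos"]-tcp_of(HH,HN,GD))),*(HN.T@(s["ft_force"]-f0))))
print(np.round(L,2));print(s["wrist_torque"])
im=grab_frame("wrist")[:,:,::-1];cv2.imwrite("pics/press.png",im)
cv2.imwrite("pics/press_c.png",cv2.resize(im[60:310,160:480],None,fx=2.4,fy=2.4,interpolation=2))
```

```text
[[ 22.04 -15.    -0.33   0.07 -14.58  -1.64  -1.62  10.93]
 [ 22.44 -17.    -0.37   0.03 -16.5   -2.07  -2.14  11.09]
 [ 22.94 -13.    -0.32   0.03 -12.7   -1.96  -0.91   9.33]
 [ 23.44  -9.    -0.29   0.04  -8.85  -2.3   -1.44   7.14]
 [ 23.94  -5.    -0.19   0.01  -5.15  -3.51  -0.64   4.5 ]
 [ 24.34  -3.    -0.11  -0.    -3.09  -3.43   0.47   3.28]
 [ 24.74  -1.    -0.02   0.    -1.07  -4.23   0.39   2.18]]
[ 1.7706 -0.6146  0.0524]
```

View pics/press_c.png

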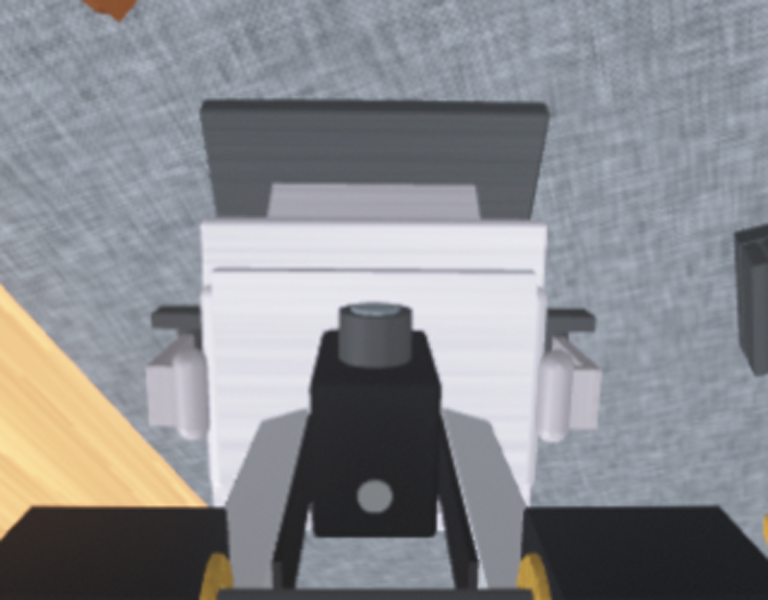

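Both clip noses, at (190,390) and (555,395), stand over the plate's edges. The unloaded height extrapolates to home (d≈+2.6 mm, matching a clip touch at about 15 mm). I relieve the small 4 N side load along x, release at the weight-balanced height, back off straight and check.

Run:
```python
from h import *
f0=np.load("f0.npy");x=HN[:,0]
b=np.zeros(3)
for k in range(4):
    move_linear(tcp_of(HH,HN,-.003+GD)+b,QN,vel=.02);dwell(.15);s=state();f=HN.T@(s["ft_force"]-f0);print(b@x*1e3,f)
    if abs(f[0])<1.5: break
    b=b+x*np.sign(f[0])*.0005
grip(.5);dwell(.4);s=state();print("open",s["gripper_width"]*94,HN.T@(s["ft_force"]-f0),s["t"])
print("hit",move_linear(tcp_of(HH,HN,.03+GD)+b,QN,vel=.04,contact_N=6))
move_linear(tcp_of(HH,HN,.12+GD)+b,QN,vel=.12);dwell(.3)
s=state();c=T_wc("wrist",s);im=grab_frame("wrist")[:,:,::-1];cv2.imwrite("pics/rel.png",im)
# where plate/head should be if home; nest sunk ~6 mm by weight
hc=HH+(.003-.006)*HN[:,2]
P=np.array([[-40,-50,17],[-40,50,17],[40,50,17],[40,-50,17],[16,15,67],[16,-15,67],[-24,15,67],[-24,-15,67]])/1e3-[-.004,0,.042]
q=np.r_[proj(hc+P@HN.T,c),proj(hc+(NEST[3:]-[-.004,0,.049])@HN.T,c)]
x0,y0=np.maximum(q.mean(0).astype(int)-[110,75],0)
a=cv2.resize(im[y0:y0+150,x0:x0+220],None,fx=3.6,fy=3.6,interpolation=2)
for p in q: cv2.drawMarker(a,tuple(int(round(v)) for v in (p-[x0,y0]+.5)*3.6),(0,0,255),0,9,1)
cv2.imwrite("pics/rel_c.png",a);print(a.shape,s["t"],x0,y0)
```

```text
0.0 [-3.6253 -0.6985  3.7792]
-0.4999999999999999 [-0.6709 -1.1024  4.0097]
open 46.991994076180774 [ 1.5942 -0.3964  3.0164] 26.4833
hit False
(540, 792, 3) 28.6583 205 116
```

View pics/rel_c.png

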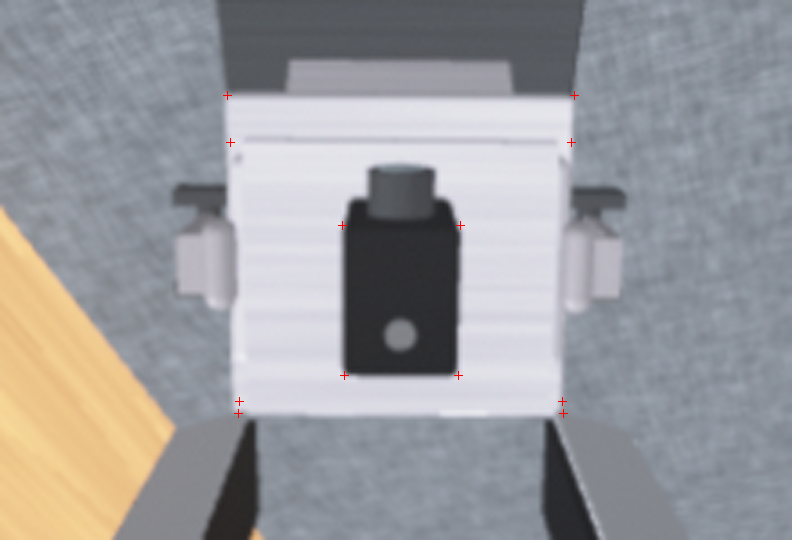

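After release, the head, plate and nest all match the predicted home pose within about 1 px, the clips look symmetric over both edges, and the gripper is clear. I back away and hand in.

Run:
```python
from h import *
move_linear(tcp_of(HH,HN,.17),QN,vel=.12);dwell(.5);s=state();print(s["t"],s["ft_force"]);job_done()
```

```text
29.8 [ 0.4691 -0.0839  0.1717]
the job is handed in; nothing more can be done
```

The projector is back on its stand and, by every check I could make, fully home on the three balls with both clips over the plate's edges. I handed the job in at about 30 s of the 59 s allowed; no verdict was reported.

- **Grasp and fit:** I took the silver projector by its 30 mm head (about 0.4 kg), carried it tilted to the nest and pressed it square to the slope in 2 mm steps. The force peaked at about 14 N, then fell to 8.7 N as the clips snapped.
- **Seating check:** A slightly deeper press to 11 N and backing off followed the soft spring. The unloaded height came out about 2.6 mm above my estimate, which agrees with where the clips first touched.
- **Release:** A side load of about 4 N built up while backing off, and I cleared it by shifting 0.5 mm before opening the jaws half way. Backing off met no contact.
- **Last picture:** The head, plate and nest matched the predicted home pose within about 1 px, with both clips symmetric. The wrist force at hand-in was near zero.

**Disagreements:**
- The slope's normal leans mainly to the robot's left (+y), not away or to its right as the text says. I went by the pictures.
- The nest sat about 3 mm higher along its normal than my fit assumed, which the press made harmless.

I planned the moves to stay clear of the ink bottle, inkstone, paperweight and look-alikes, but did not check them with a final picture of the whole scene.

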